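# Load the fruit polisher, shut its lid and hold the run paddle half-way

## Task

Set the lemon down in the tub of the green fruit polisher (do not let go of it above the tub's rim), then shut the clear lid fully, and only then press the spring-loaded paddle of the yellow control box half-way down, so that its red pointer stands in the green band of the post beside it. Hold it steady there for three seconds and finish while still holding it: do not let go at the end. Never press the paddle right down to the red, and leave the jar, the onion and the tomato standing where they are.

Things in the scene. Friction and masses are not known exactly. Their poses are not given: they have to be found in the camera images.
- lemon_centre (a point): Centre of the yellow lemon, 78 long, 54 wide, 53 high, about 0.1 kg, lying on the table (centre 26 above it). Its x axis is the long axis (this point turns with the lemon as it rolls).
- polisher: Fruit polisher, fixed to the table: open green tub, 180 (x) by 190 (y) outside, walls 5 thick, rim 90 above the table. Origin under the tub's centre on the table; -x is the front, +x the far side where the lid is hinged. Inside lie two fixed white brush rollers along its y, 48 in diameter, axes at x = -40 and +40, 34 above the table. A grey motor box stands on the tub's +y side, out to y = 134, lower than the rim.
- tub_centre (a point): Middle of the tub, 66 above the table: the lemon's centre when it lies along y in the valley between the rollers (when it lies otherwise in the tub, its centre is up to 90 high). Axes as of the polisher.
- lid_hinge (a point): Middle of the lid's hinge line, on the far rim, 91 above the table; the hinge line is the polisher's y axis. Fixed; axes as of the polisher.
- lid (a joint): Angle of the lid: 0 shut, grows as it opens upward and back to 1.75 rad; it starts open at 1.45 to 1.72. A stiff hinge (0.28 N m of friction) keeps it where it is left, so it must be pushed all the way down. The lid is a shallow clear dome 190 wide, 30 high; shut, it reaches from 4 to 191 in front of the hinge, with its flat top 30 above the hinge line, and a red tab 60 wide on its front edge reaching 16 farther.
- lid_press (a point): Point to push on the outer (top) face of the lid, on its middle line, 155 from the hinge line towards the tab and 36 short of the front edge. Moves with the lid; its z axis is the outward normal of that face, which looks away from the robot while the lid is open.
- control: Yellow control box on a dark base plate 190 (x) by 115 (y), fixed to the table; origin on the table under its middle. -x is the front. The paddle's hinge line is 50 behind the origin (+x) and 85 above the table, between cheeks that reach 100 high; a white gauge post, 100 high, stands beside the pad at x = -62, y = +50 (14 by 18), with a green band at the pointer's half-way heights and a red one at its bottom.
- paddle (a joint): Angle of the run paddle: 0 up and level (spring rest), 0.44 rad at the bottom stop. A red pointer on its left side, level with the hinge line at 0, moves beside the gauge post. Half-way is 0.22; the green band runs from 0.15 to 0.29, the red begins at 0.39. Spring 2.4 N m/rad with 0.36 N m at rest: about 3 N on the pad to start it, 8 N half-way, 12 N at the bottom.
- paddle_pad (a point): Middle of the top face of the paddle's black rubber pad, 44 (x) by 40 (y), 115 in front of the paddle's hinge line and 91 above the table when up; it is pressed down from above and moves in an arc about the hinge, to 66 above the table half-way. x axis along the paddle towards its hinge, z out of the pad.
- jar: Glass jar with a yellow lid, 89 across, 138 high; origin under its centre. To be left alone.
- onion: Brown onion, 63 across, 68 high; origin under its centre. To be left alone.
- tomato: Red tomato, 67 across, 68 high; origin under its centre. To be left alone.

How it is judged:
By the outcome, as a careful person would: the job done as asked, in the order asked, and still so for the second after the job is handed in, while the arm keeps its last pose, push and grip.
It also fails if it takes over 70 s, if anything falls off the work surface, if the arm or the gripper's body presses on something with over 40 N, if the wrist force passes 120 N, or if a joint passes its speed limit or range.

## Robot

A 6-joint arm with a two-finger parallel gripper is mounted at the origin on a cart in front of the work surface, level with it; the furniture and walls round the work are solid. World frame = base frame: x ahead of the robot, y to its left, z up, the work surface at z = 0. Lengths are in mm, angles in degrees, forces in N, time in s.
With the tool pointing down it reaches from about 350 to 850 mm from the base axis. Payload 8.1 kg.
Tool frame: the origin (TCP) lies between the finger pads; the fingertips stand 17 mm ahead of it and the grasp point (between the pads) lies 2 mm behind it; z points along the fingers, y is the line along which they close (so a half turn about z gives the same grasp; the last joint's range is limited). The gripper opens to 85 mm and grips with 20 to 120 N. Pads are 22 mm wide; open, the fingers measure 114 mm over their backs; the gripper's body (76 mm by 85 mm) begins 54 mm behind the grasp point. The pads swing forward as they close: fully open they stand 13 mm farther back than shut.
Start: joints at [-75.825, 7.471, 85.268, -0, 87.261, -4.893], TCP at [196.034, -567.076, 216.292] pointing down, gripper open.
Joint ranges: [-169.43, 169.43], [-51.17, 129.36], [1.28, 143.12], [-76.62, 256.62], [0, 156.53], [-152.29, 152.29]. Speed limits (degrees/s): [136.94, 136.94, 159.86, 180, 180, 180].

## Interface

Orientations are given as [roll, pitch, yaw] about the fixed x, y, z axes, in that order (R = Rz(yaw) Ry(pitch) Rx(roll)).
In Python, from bench import sense, snapshot, hand_in, trace, place_of gives the robot as it stands.
- The arm moves only by the shell command python3 -m handwheel 'ROWS' [FORCE]. ROWS is JSON, a list of rows, each a list of 7 numbers: the opening, from -1 (shut) to 1 (fully open), then the shift along the tool's x, y, z in cm, then the turn, a rotation vector about the tool's x, y, z in rad. A call has 1 to 12 rows; each row shifts and turns the commanded pose from where the row before left it, along the tool's axes as they then stand; what a row does not reach is not made up. A row lasts 1/12 s, in which the tool goes at most 41.7 mm and 7.16 degrees, less where a joint would pass 70% of its speed; a pose out of reach is approached as far as the arm can. A call with a gripper value outside its range is refused whole. The fingers move at their own pace and stop on an object; FORCE is the grip in N (left out, the last holds). Time passes only in rows, so rows that do not move let the fingers close. It gives the time, the measured TCP pose, the force, the opening and the grip force at its end, in the units of the state.
- sense(): the state, without advancing time (a new reading comes with each control period).
- snapshot(name): name is "side" or "top" or "wrist"; returns a dict with "image" (400x640x3 uint8, red, green, blue), "intrinsics" (3x3 intrinsics, pixels), "R" (3x3) and "t" (3): a world point X has camera coordinates R X + t. Camera axes: x right, y down, z forward; pixel columns grow to the right and rows downward; lengths in mm; the calibration is good to about 2 mm. The wrist camera is an equidistant fisheye: a pixel r from the principal point sees the ray r / f radians off the axis. A picture is of the moment at which its call begins. There is no depth.
- hand_in(): hands the job in; it is judged then, once.
Trained networks look in a picture, given as the dict that the camera call returned (one of the last four; its "shot" number tells which), for a name from the list of things; names that differ only in an ending like _2 or _b are one class to them, and where a whole thing is asked for, a point or a joint stands for the part that bears it (a point fixed in the world has none). Each returns a list of dicts, best first, with "conf" (0 to 1); they miss things now and then, are a little off and sometimes report something else, mostly with a low value. They report only what shows in the picture. A call takes as long as a camera call.
- trace(picture, query): "pixels" (400x640 bool, what is visible of it).
- place_of(picture, query): "location" ([x, y, z] in mm, in world coordinates, good to about 4 mm: a listed point, or the origin of a listed thing).
The state is a dict: "time": time; "joint_pos": joint angles; "qd": joint speeds; "joint_efforts": joint torques, N m; "tool_pos": TCP position; "tcp_rot": TCP orientation; "ft_force": force on the tool from outside, world axes, zero at the start; "wrist_torque": the same for the moment, N m; "finger_gap": finger opening in mm; "grip_force": force on a finger pad.
Only numpy, scipy, OpenCV 4.12 (cv2) and the standard library are available. Lean on these libraries where they do the work, as an engineer would, in place of code of your own. Each camera call takes 0.05 s, during which the arm holds its last target. There are 200 camera calls.

## Working session

There is one attempt and no reset: what is moved stays moved. The work goes in short steps, Python scripts to look and compute and a shell command to move; the robot and the scene stay as the last step left them, time stands still between calls to the robot, and variables do not carry over. Pictures are saved under pics/ and viewed, at most 11 in all, crops included, and the job is handed in when it is done.

```bash
ls; mkdir -p pics; cat > h.py <<'E'
import numpy as np, cv2
from bench import sense, snapshot, hand_in, trace, place_of
from scipy.spatial.transform import Rotation as Ro
def save(p,n): cv2.imwrite('pics/'+n+'.png',p['image'][:,:,::-1])
def proj(p,X):
    c=np.array(p['R'])@np.array(X,float)+np.array(p['t']); k=np.array(p['intrinsics']); u=k@(c/c[2]); return u[:2]
def onplane(p,uv,z):
    k=np.linalg.inv(np.array(p['intrinsics'])); R=np.array(p['R']); t=np.array(p['t'])
    d=R.T@k@np.array([uv[0],uv[1],1.]); o=-R.T@t; return o+d*(z-o[2])/d[2]
def toolrot(s=None):
    s=s or sense(); return Ro.from_euler('xyz',s['tcp_rot'],degrees=True)
E
python3 - <<'E'
from h import *
print(sense())
for n in ['top','side']:
    p=snapshot(n); save(p,n+'0')
    for q in ['lemon_centre','polisher','tub_centre','lid_hinge','lid_press','control','paddle_pad','jar','onion','tomato']:
        print(n,q,[(np.round(r['location']).tolist(),round(r['conf'],2)) for r in place_of(p,q)[:2]])
    for q in ['lemon_centre','polisher','control']:
        r=trace(p,q)
        if r:
            m=r[0]['pixels'].astype('uint8'); c=max(cv2.findContours(m,0,2)[0],key=cv2.contourArea)
            print(n,q,cv2.minAreaRect(c))
E
```

```text
pics
{'time': 0.0, 'joint_pos': array([-7.58263088e+01,  7.51465812e+00,  8.53293867e+01, -8.55328837e-04,
        8.72611452e+01, -4.89272822e+00]), 'qd': array([ 0.04219192, -0.10766505,  0.01091838, -0.04442417, -0.04986871,
       -0.03245137]), 'joint_efforts': array([-9.72233756e-04, -5.69396746e+01, -5.00553417e+01, -4.74310127e-04,
        1.50825520e-02,  6.54132168e-05]), 'tool_pos': array([ 195.87627692, -566.51881758,  215.24811404]), 'tcp_rot': array([-1.79895120e+02, -8.12053829e-03,  1.90664536e+01]), 'ft_force': array([ 0.0090133 , -0.32201463, -0.00540288]), 'wrist_torque': array([-0.01925745,  0.01269039, -0.03374841]), 'grip_force': 0.0, 'finger_gap': 85.44267700903951}
top lemon_centre [([480.0, -283.0, 32.0], 0.57)]
top polisher [([518.0, 16.0, -1.0], 0.65)]
top tub_centre [([520.0, 19.0, 64.0], 0.7), ([613.0, 32.0, 90.0], 0.69)]
top lid_hinge [([611.0, 34.0, 92.0], 0.87)]
top lid_press [([623.0, 33.0, 245.0], 0.97), ([730.0, 282.0, -1.0], 0.18)]
top control [([516.0, 292.0, -4.0], 0.97)]
top paddle_pad [([446.0, 289.0, 93.0], 0.96)]
top jar [([728.0, -252.0, -4.
[... 476 characters left out ...]
18.0, 1.0], 0.69)]
side tub_centre [([518.0, 19.0, 67.0], 0.59)]
side lid_hinge [([609.0, 38.0, 87.0], 0.94)]
side lid_press [([621.0, 35.0, 248.0], 0.77)]
side control [([512.0, 289.0, -1.0], 0.62), ([522.0, 18.0, 0.0], 0.61)]
side paddle_pad [([448.0, 292.0, 94.0], 0.45), ([480.0, -280.0, 31.0], 0.2)]
side jar [([727.0, -248.0, 1.0], 0.9), ([482.0, -286.0, 30.0], 0.16)]
side onion [([730.0, 285.0, 2.0], 0.54)]
side tomato [([608.0, -493.0, 1.0], 0.9), ([621.0, 32.0, 248.0], 0.3)]
side lemon_centre ((298.0, 153.0), (6.0, 28.0), 90.0)
side polisher ((313.88458251953125, 169.74951171875), (113.7991714477539, 80.6632308959961), 87.0643310546875)
side control ((298.5, 153.0), (6.0, 29.0), 90.0)
```

View pics/top0.png

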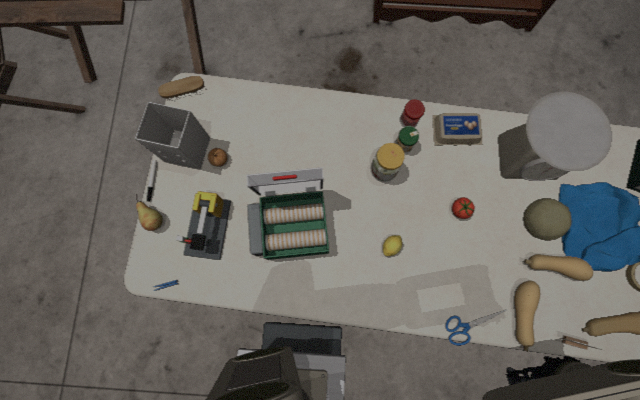

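View pics/side0.png

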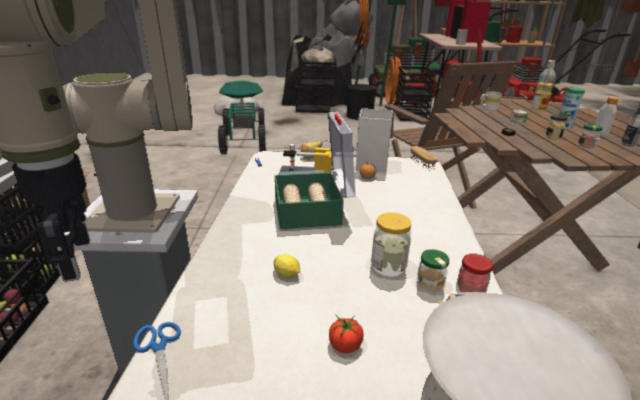

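The top view shows the lemon at (392,245), the polisher with its open lid at (290,225), and the control at (205,228). In the side view the lid stands upright and the way between them is free. I'll go above the lemon.

```bash
python3 -m handwheel '[[1,3,-1.46,0,0,0,0],[1,3,-1.46,0,0,0,0],[1,3,-1.46,0,0,0,0],[1,3,-1.46,0,0,0,0],[1,3,-1.46,0,0,0,0],[1,3,-1.46,0,0,0,0],[1,3,-1.46,0,0,0,0],[1,3,-1.46,0,0,0,0],[1,3,-1.46,0,0,0,0],[1,3,-1.46,0,0,0,0],[1,3,-1.46,0,0,0,0],[1,3,-1.46,0,0,0,0]]'
cat >> h.py <<'E'
def ray(p,uv):
    k=np.array(p['intrinsics']); a=(uv[0]-k[0,2])/k[0,0]; b=(uv[1]-k[1,2])/k[1,1]; r=np.hypot(a,b)
    d=np.array([np.sin(r)*a/max(r,1e-9),np.sin(r)*b/max(r,1e-9),np.cos(r)]); R=np.array(p['R']); return R.T@d,-R.T@np.array(p['t'])
def wplane(p,uv,z):
    d,o=ray(p,uv); return o+d*(z-o[2])/d[2]
E
python3 - <<'E'
from h import *
p=snapshot('wrist'); save(p,'w1'); s=sense(); print(s['tool_pos'],s['tcp_rot'],s['joint_pos'])
for q in ['lemon_centre']: print([(r['location'],r['conf']) for r in place_of(p,q)])
r=trace(p,'lemon_centre')
for x in r[:1]:
    v,u=np.nonzero(x['pixels']); P=np.array([wplane(p,(a,b),26)[:2] for a,b in zip(u,v)])
    print(u.mean(),v.mean(),P.mean(0)); w,V=np.linalg.eigh(np.cov(P.T)); print(4*np.sqrt(w),np.degrees(np.arctan2(V[1,1],V[0,1])))
p=snapshot('top')
def yaw(q,z):
    m=trace(p,q)[0]['pixels'].astype('uint8'); return m
x=trace(p,'lemon_centre')
for x in x[:1]:
    v,u=np.nonzero(x['pixels']); P=np.array([onplane(p,(a,b),26)[:2] for a,b in zip(u,v)])
    print(P.mean(0)); w,V=np.linalg.eigh(np.cov(P.T)); print(4*np.sqrt(w),np.degrees(np.arctan2(V[1,1],V[0,1])))
# image-to-world corners picked by eye
print('tub',[onplane(p,c,90)[:2].round() for c in [(262,258),(329,257),(322,189)]])
print('plate',[onplane(p,c,5)[:2].round() for c in [(186,254),(219,259)]])
E
```

```text
time: 2.4
tool_pos: [480.1, -282.6, 216.5]
tcp_rot: [180.0, -0.0, 19.1]
ft_force: [0.8, -0.6, 0.8]
finger_gap: 85.6
grip_force: 0.0
[ 483.66018926 -278.15478695  216.44915822] [-179.91688361   -0.19577931   19.23896693] [-35.31058223   0.90142504  92.14336618   0.20799512  86.90938543
  35.43917777]
[([476.6, -281.0, 30.8], 0.78)]
320.63915298184963 170.3180639585134 [ 480.67040032 -282.70819891]
[54.55395003 73.52320856] 145.2458709322751
[ 465.75025395 -286.84997257]
[24.69586705 52.06225862] 127.25400124252751
tub [array([413.,  98.]), array([428., -93.]), array([627., -61.])]
plate [array([415., 346.]), array([407., 243.])]
```

View pics/w1.png

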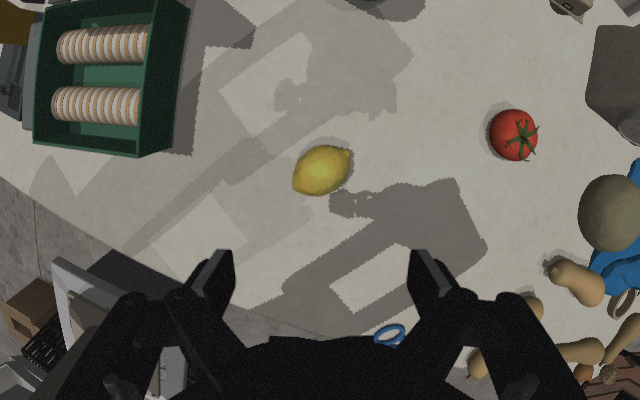

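The lemon sits at pixel (320,170) with its long axis up-right, about 145° in the world. That agrees with the networks. I'll turn the tool +126° so its x axis lies along the lemon, descending part of the way.

```bash
python3 -m handwheel '[[1,0,0,0.5,0,0,-0.122],[1,0,0,0.5,0,0,-0.122],[1,0,0,0.5,0,0,-0.122],[1,0,0,0.5,0,0,-0.122],[1,0,0,0.5,0,0,-0.122],[1,0,0,0.5,0,0,-0.122],[1,0,0,0.5,0,0,-0.122],[1,0,0,0.5,0,0,-0.122],[1,0,0,0.5,0,0,-0.122],[1,0,0,0.5,0,0,-0.122],[1,0,0,0.5,0,0,-0.122],[1,0,0,0.5,0,0,-0.122]]'
python3 -m handwheel '[[1,0,0,0.5,0,0,-0.122],[1,0,0,0.5,0,0,-0.122],[1,0,0,0.5,0,0,-0.122],[1,0,0,0.5,0,0,-0.122],[1,0,0,0.5,0,0,-0.122],[1,0,0,0.5,0,0,-0.122],[1,0,0,0,0,0,0]]' 
python3 - <<'E'
from h import *
p=snapshot('wrist'); save(p,'w2'); s=sense(); print(s['tool_pos'],s['tcp_rot'],s['joint_pos'])
r=trace(p,'lemon_centre')
v,u=np.nonzero(r[0]['pixels']); P=np.array([wplane(p,(a,b),26)[:2] for a,b in zip(u,v)])
print(u.mean(),v.mean(),P.mean(0)); w,V=np.linalg.eigh(np.cov(P.T)); print(4*np.sqrt(w),np.degrees(np.arctan2(V[1,1],V[0,1])))
c=P.mean(0); print('tool delta',toolrot(s).inv().apply([c[0]-s['tool_pos'][0],c[1]-s['tool_pos'][1],0]))
E
```

```text
time: 3.65
tool_pos: [477.9, -285.4, 156.1]
tcp_rot: [-180.0, 0.0, 103.2]
ft_force: [0.5, 0.3, -0.7]
finger_gap: 84.9
grip_force: 0.0
time: 4.23
tool_pos: [477.4, -284.8, 125.1]
tcp_rot: [-180.0, -0.1, 145.1]
ft_force: [-0.4, 0.7, -1.0]
finger_gap: 85.3
grip_force: 0.0
[ 477.74683752 -284.78539409  125.75504095] [-1.79985657e+02 -7.28305088e-02  1.44665428e+02] [-3.60705927e+01  4.28914064e+00  9.82863393e+01 -1.56488854e-02
  7.74971608e+01 -9.07326327e+01]
325.92183152036426 194.3999494055148 [ 480.90424356 -282.57172192]
[53.6960954 74.1033971] 143.31835701386882
tool delta [-1.29549810e+00  3.63197405e+00 -2.55597742e-03]
```

```bash
python3 -m handwheel '[[1,-0.1,0.35,2,0,0,0],[1,0,0,2,0,0,0],[1,0,0,2,0,0,0],[1,0,0,2,0,0,0],[1,0,0,1.2,0,0,0],[1,0,0,1.1,0,0,0],[1,0,0,0,0,0,0],[0.2,0,0,0,0,0,0],[0,0,0,0,0,0,0],[-0.2,0,0,0,0,0,0],[-0.4,0,0,0,0,0,0],[-0.4,0,0,0,0,0,0]]' 25
python3 -m handwheel '[[-0.4,0,0,0,0,0,0],[-0.4,0,0,0,0,0,0],[-0.4,0,0,0,0,0,0],[-0.4,0,0,-1,0,0,0],[-0.4,0,0,-2,0,0,0],[-0.4,0,0,-3,0,0,0],[-0.4,0,0,-3,0,0,0],[-0.4,0,0,-3,0,0,0],[-0.4,0,0,-3,0,0,0],[-0.4,0,0,-1,0,0,0],[-0.4,0,0,0,0,0,0]]' 
python3 - <<'E'
from h import *
p=snapshot('wrist'); save(p,'w3'); s=sense(); print(s['tool_pos'],s['tcp_rot'],s['joint_pos'],s['finger_gap'])
for q in ['tub_centre','lid_hinge']: print(q,[(r['location'],r['conf']) for r in place_of(p,q)[:2]])
E
```

```text
time: 5.33
tool_pos: [483.0, -282.5, 25.3]
tcp_rot: [-180.0, 0.2, 144.9]
ft_force: [-2.1, 1.1, 8.9]
finger_gap: 39.6
grip_force: 21.2
time: 6.25
tool_pos: [484.0, -283.1, 188.1]
tcp_rot: [-180.0, 0.5, 144.9]
ft_force: [0.3, -0.3, -0.1]
finger_gap: 25.2
grip_force: 0.0
[ 482.92115937 -282.287439    185.24223223] [-179.99853183    0.23109905  144.88686034] [-3.55599703e+01  1.89356782e+00  9.44068900e+01  3.36300041e-04
  8.34684387e+01 -9.04468653e+01] 25.68804455615843
tub_centre [([518.8, 19.4, 63.5], 0.61)]
lid_hinge [([611.3, 33.6, 88.2], 0.95)]
```

View pics/w3.png

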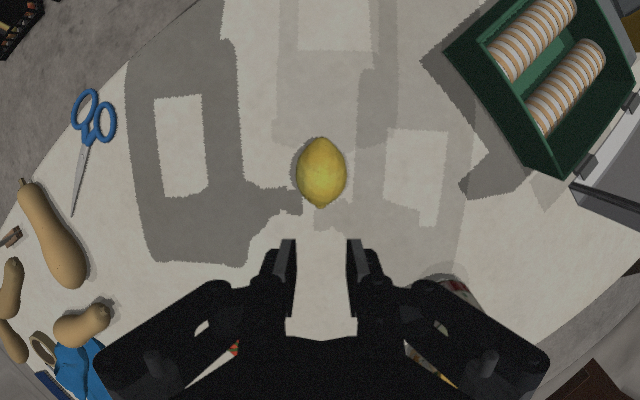

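The fingers closed too high and slipped off the top. The lemon is still in place at pixel (321,172), so I'll measure again and grip lower.

```bash
python3 -m handwheel '[[1,0,0,2,0,0,0],[1,0,0,2,0,0,0],[1,0,0,2,0,0,0],[1,0,0,0,0,0,0],[1,0,0,0,0,0,0]]' 
python3 - <<'E'
from h import *
p=snapshot('wrist'); s=sense(); print(s['tool_pos'],s['tcp_rot'],s['finger_gap'])
r=trace(p,'lemon_centre')
v,u=np.nonzero(r[0]['pixels']); P=np.array([wplane(p,(a,b),26)[:2] for a,b in zip(u,v)])
print(u.mean(),v.mean(),P.mean(0)); w,V=np.linalg.eigh(np.cov(P.T)); print(4*np.sqrt(w),np.degrees(np.arctan2(V[1,1],V[0,1])))
c=P.mean(0); print('tool delta',toolrot(s).inv().apply([c[0]-s['tool_pos'][0],c[1]-s['tool_pos'][1],0]))
print([r['location'] for r in place_of(p,'lemon_centre')])
E
```

```text
time: 6.82
tool_pos: [479.9, -280.1, 120.2]
tcp_rot: [180.0, -0.4, 144.9]
ft_force: [-0.0, -0.5, 0.1]
finger_gap: 83.7
grip_force: 0.0
[ 481.03277977 -280.97892614  122.16536189] [ 1.79997313e+02 -1.67266834e-01  1.44885439e+02] 85.74134524001299
320.75916104146575 197.28085824493732 [ 481.37282533 -281.97585449]
[53.53908681 75.53885991] 143.7335980550996
tool delta [-0.85160115 -0.61989215 -0.00251521]
[[478.1, -280.9, 31.8]]
```

```bash
python3 -m handwheel '[[1,-0.1,0,2,0,0,0],[1,0,0,2,0,0,0],[1,0,0,2,0,0,0],[1,0,0,2,0,0,0],[1,0,0,1.5,0,0,0],[1,0,0,1,0,0,0],[1,0,0,0.2,0,0,0],[1,0,0,0,0,0,0]]' 
python3 -m handwheel '[[0.4,0,0,0,0,0,0],[0.3,0,0,0,0,0,0],[0.1,0,0,0,0,0,0],[0,0,0,0,0,0,0],[0,0,0,0,0,0,0]]' 30
python3 -m handwheel '[[-0.2,0,0,0,0,0,0],[-0.2,0,0,0,0,0,0]]' 40
```

```text
time: 7.63
tool_pos: [482.9, -282.3, 16.6]
tcp_rot: [-180.0, 0.0, 144.9]
ft_force: [0.8, -0.2, 0.6]
finger_gap: 85.1
grip_force: 0.0
time: 8.05
tool_pos: [483.5, -283.0, 18.0]
tcp_rot: [-180.0, 0.1, 144.9]
ft_force: [-2.6, -0.7, 6.8]
finger_gap: 47.0
grip_force: 29.5
time: 8.22
tool_pos: [483.5, -283.1, 18.1]
tcp_rot: [-180.0, 0.1, 144.9]
ft_force: [-2.5, 0.7, 7.1]
finger_gap: 46.6
grip_force: 39.0
```

```bash
python3 -m handwheel '[[0.5,0,0,0,0,0,0],[0.5,0,0,0,0,0,0],[0.5,0,0,0.5,0,0,0],[0.5,0,0,0.4,0,0,0],[0.5,0,0,0,0,0,0],[0.5,0,0,0,0,0,0]]' 25
python3 -m handwheel '[[0.1,0,0,0,0,0,0],[0,0,0,0,0,0,0],[0,0,0,0,0,0,0],[0,0,0,0,0,0,0]]' 30
```

```text
time: 8.72
tool_pos: [482.1, -281.7, 6.4]
tcp_rot: [180.0, -0.1, 144.9]
ft_force: [-0.2, 0.2, 0.0]
finger_gap: 63.9
grip_force: 0.0
time: 9.05
tool_pos: [482.9, -282.3, 7.5]
tcp_rot: [-180.0, 0.0, 144.9]
ft_force: [-0.2, -0.1, 1.7]
finger_gap: 51.1
grip_force: 31.5
```

```bash
python3 -m handwheel '[[-0.1,0,0,-0.5,0,0,0],[-0.1,0,0,-1.5,0,0,0],[-0.1,0,0,-2.5,0,0,0],[-0.1,0,0,-3,0,0,0],[-0.1,0,0,-3,0,0,0],[-0.1,0,0,-3,0,0,0],[-0.1,0,0,-3,0,0,0],[-0.1,0,0,-2,0,0,0],[-0.1,0,0,0,0,0,0]]' 35
python3 - <<'E'
from h import *
p=snapshot('wrist'); save(p,'w4'); s=sense(); print(s['tool_pos'],s['tcp_rot'],s['finger_gap'],s['grip_force'])
E
```

```text
time: 9.8
tool_pos: [485.1, -283.9, 198.8]
tcp_rot: [-180.0, 0.5, 144.9]
ft_force: [0.0, 0.3, -0.3]
finger_gap: 51.0
grip_force: 36.7
[ 484.24309813 -283.29077713  195.93086596] [-179.99703716    0.34682614  144.88833463] 51.053963079075515 36.69150008819997
```

View pics/w4.png

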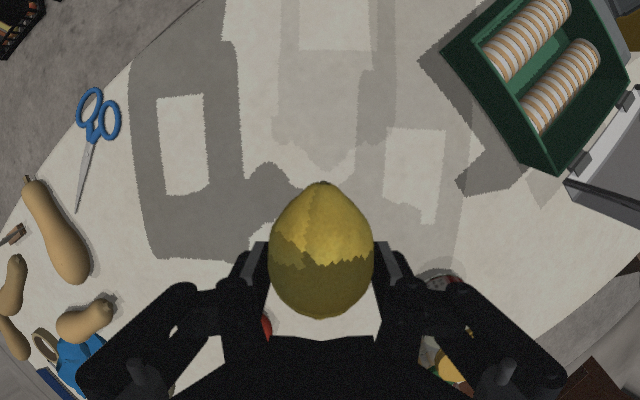

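The lemon is held firmly between the pads at (320,250), with a gap of 51. I'll move over the tub and then turn to yaw 100.

```bash
python3 -m handwheel '[[-0.1,1.2,2.23,0,0,0,0],[-0.1,1.2,2.23,0,0,0,0],[-0.1,1.2,2.23,0,0,0,0],[-0.1,1.2,2.23,0,0,0,0],[-0.1,1.2,2.23,0,0,0,0],[-0.1,1.2,2.23,0,0,0,0],[-0.1,1.2,2.23,0,0,0,0],[-0.1,1.2,2.23,0,0,0,0],[-0.1,1.2,2.23,0,0,0,0],[-0.1,1.2,2.23,0,0,0,0],[-0.1,1.2,2.23,0,0,0,0],[-0.1,1.2,2.23,0,0,0,0]]'
python3 -m handwheel '[[-0.1,0,0,0,0,0,0.112],[-0.1,0,0,0,0,0,0.112],[-0.1,0,0,0,0,0,0.112],[-0.1,0,0,0,0,0,0.112],[-0.1,0,0,0,0,0,0.112],[-0.1,0,0,0,0,0,0.112],[-0.1,0,0,0,0,0,0.112],[-0.1,0,0,0,0,0,0],[-0.1,0,0,0,0,0,0]]'
python3 - <<'E'
from h import *
p=snapshot('wrist'); save(p,'w5'); s=sense(); print(s['tool_pos'],s['tcp_rot'],s['finger_gap'],s['grip_force'])
for q in ['tub_centre','lid_hinge','polisher']: print(q,[(r['location'],r['conf']) for r in place_of(p,q)[:2]])
E
```

```text
time: 10.85
tool_pos: [517.7, 20.9, 190.5]
tcp_rot: [-179.9, -0.1, 144.9]
ft_force: [-0.4, 0.2, -1.3]
finger_gap: 50.8
grip_force: 36.7
time: 11.6
tool_pos: [518.0, 19.6, 190.9]
tcp_rot: [-179.9, -0.0, 100.2]
ft_force: [-0.6, 0.7, -0.4]
finger_gap: 51.0
grip_force: 36.8
[518.13082972  19.58711049 191.16670053] [-1.79897114e+02 -2.57574967e-02  1.00198113e+02] 51.1687348875619 36.75721289590001
tub_centre [([519.8, 21.0, 61.1], 0.93)]
lid_hinge [([611.6, 32.8, 87.0], 0.72)]
polisher [([518.1, 17.3, -1.1], 0.69)]
```

View pics/w5.png

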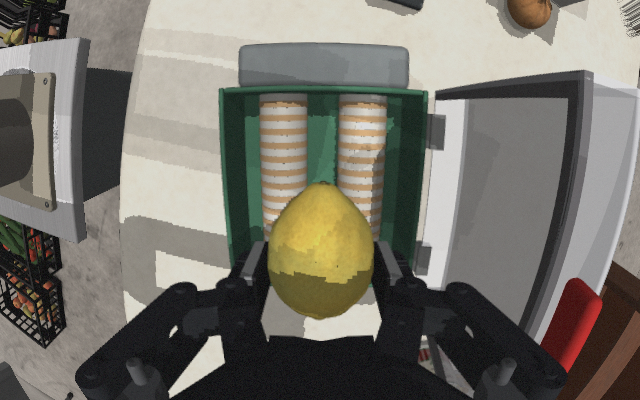

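The lemon at (320,250) is centred over the valley (col 322), and the rollers are parallel to the tool's x axis. I'll descend.

```bash
python3 -m handwheel '[[-0.1,0,0,2,0,0,0],[-0.1,0,0,2,0,0,0],[-0.1,0,0,2,0,0,0],[-0.1,0,0,2,0,0,0],[-0.1,0,0,1.5,0,0,0],[-0.1,0,0,1,0,0,0],[-0.1,0,0,0.8,0,0,0],[-0.1,0,0,0.5,0,0,0],[-0.1,0,0,0,0,0,0],[-0.1,0,0,0,0,0,0]]'
python3 -m handwheel '[[-0.1,0,0,0.3,0,0,0],[-0.1,0,0,0.3,0,0,0],[-0.1,0,0,0,0,0,0]]'
python3 -m handwheel '[[-0.1,0,0,0.2,0,0,0],[-0.1,0,0,0.2,0,0,0],[-0.1,0,0,0,0,0,0]]'
```

```text
time: 12.63
tool_pos: [519.2, 19.5, 74.8]
tcp_rot: [180.0, 0.0, 100.0]
ft_force: [0.4, 0.5, -1.4]
finger_gap: 51.0
grip_force: 36.8
time: 12.88
tool_pos: [518.8, 19.6, 68.2]
tcp_rot: [180.0, 0.0, 100.0]
ft_force: [-0.6, 0.3, -1.4]
finger_gap: 50.9
grip_force: 36.8
time: 13.13
tool_pos: [518.6, 19.6, 63.9]
tcp_rot: [-180.0, -0.0, 100.0]
ft_force: [-1.6, 0.8, -0.1]
finger_gap: 51.1
grip_force: 36.8
```

```bash
python3 -m handwheel '[[-0.1,0,0,0.2,0,0,0],[-0.1,0,0,0,0,0,0]]'
python3 -m handwheel '[[-0.1,0,0,0.2,0,0,0],[-0.1,0,0,0,0,0,0]]'
python3 -m handwheel '[[-0.1,0,0,0.2,0,0,0],[-0.1,0,0,0,0,0,0]]'
```

```text
time: 13.3
tool_pos: [518.6, 19.6, 61.9]
tcp_rot: [-180.0, -0.0, 100.0]
ft_force: [-0.3, 0.0, -0.4]
finger_gap: 50.7
grip_force: 36.8
time: 13.47
tool_pos: [518.6, 19.6, 59.9]
tcp_rot: [-180.0, -0.0, 100.0]
ft_force: [0.2, -0.4, -0.9]
finger_gap: 51.1
grip_force: 36.8
time: 13.63
tool_pos: [518.6, 19.6, 57.9]
tcp_rot: [-180.0, -0.0, 100.0]
ft_force: [-0.2, 0.3, -0.2]
finger_gap: 50.9
grip_force: 36.8
```

```bash
python3 -m handwheel '[[-0.1,0,0,0.2,0,0,0],[-0.1,0,0,0.1,0,0,0],[-0.1,0,0,0,0,0,0]]'
python3 -m handwheel '[[-0.1,0,0,0.2,0,0,0],[-0.1,0,0,0,0,0,0]]'
python3 -m handwheel '[[-0.1,0,0,0.2,0,0,0],[-0.1,0,0,0,0,0,0]]'
```

```text
time: 13.88
tool_pos: [518.6, 19.6, 54.9]
tcp_rot: [-180.0, -0.0, 100.0]
ft_force: [-0.8, 0.0, -1.4]
finger_gap: 50.8
grip_force: 36.8
time: 14.05
tool_pos: [518.6, 19.6, 53.0]
tcp_rot: [-180.0, -0.0, 100.0]
ft_force: [-0.4, 0.3, 0.1]
finger_gap: 50.9
grip_force: 36.8
time: 14.22
tool_pos: [518.6, 19.6, 50.9]
tcp_rot: [-180.0, -0.0, 100.0]
ft_force: [0.3, -0.2, -1.2]
finger_gap: 51.4
grip_force: 36.8
```

```bash
python3 -m handwheel '[[-0.1,0,0,0.2,0,0,0],[-0.1,0,0,0,0,0,0],[0.25,0,0,0,0,0,0],[0.35,0,0,0,0,0,0],[0.5,0,0,0,0,0,0],[0.5,0,0,0,0,0,0]]'
python3 -m handwheel '[[0.6,0,0,-1,0,0,0],[0.6,0,0,-2,0,0,0],[0.6,0,0,-3,0,0,0],[0.6,0,0,-3,0,0,0],[0.6,0,0,-3,0,0,0],[0.6,0,0,-2,0,0,0],[0.6,0,0,0,0,0,0]]'
python3 - <<'E'
from h import *
p=snapshot('wrist'); save(p,'w6'); s=sense(); print(s['tool_pos'],s['tcp_rot'],s['joint_pos'])
for q in ['lemon_centre','lid_hinge','lid_press']: print(q,[(r['location'],r['conf']) for r in place_of(p,q)[:2]])
p=snapshot('top')
for q in ['lid_press','paddle_pad','control']: print(q,[(r['location'],r['conf']) for r in place_of(p,q)[:2]])
E
```

```text
time: 14.72
tool_pos: [519.0, 19.5, 49.5]
tcp_rot: [180.0, 0.0, 100.0]
ft_force: [0.4, 0.9, 0.5]
finger_gap: 64.3
grip_force: 0.0
time: 15.3
tool_pos: [522.0, 19.4, 196.3]
tcp_rot: [179.5, 0.1, 100.0]
ft_force: [0.5, 0.6, 0.3]
finger_gap: 68.1
grip_force: 0.0
[520.99973715  19.46222768 193.58141407] [1.79617533e+02 9.07868984e-02 9.99740657e+01] [-3.49703693e+00 -4.51574095e+00  9.98396143e+01  8.13811180e-04
  8.42830332e+01 -1.34714839e+01]
lemon_centre [([520.8, 24.4, 70.6], 0.89)]
lid_hinge [([612.1, 31.0, 86.9], 0.65)]
lid_press [([629.1, 34.1, 252.2], 0.59)]
lid_press []
paddle_pad [([728.9, -253.6, -2.6], 0.39)]
control [([511.5, 288.7, -3.1], 0.63)]
```

View pics/w6.png

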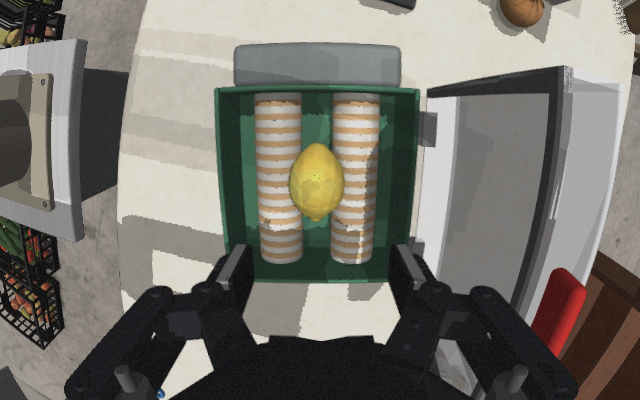

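The lemon lies in the valley at (317,180). The tool axes coincide with the polisher axes (tool y is polisher +x). The lid angle is about 1.47. Next I go up, over the lid and behind it with the fingers shut.

```bash
python3 -m handwheel '[[-1,0,0,-2,0,0,0],[-1,0,0,-3,0,0,0],[-1,0,0,-3,0,0,0],[-1,0,0,-3,0,0,0],[-1,0,0,-3,0,0,0],[-1,0,0,-2,0,0,0],[-1,0,0,0,0,0,0],[-1,0,0,0,0,0,0]]'
python3 -m handwheel '[[-1,0,1.2,0,0,0,0],[-1,0,2.5,0,0,0,0],[-1,0,2.5,0,0,0,0],[-1,0,2.5,0,0,0,0],[-1,0,2.5,0,0,0,0],[-1,0,2.5,0,0,0,0],[-1,0,2,0,0,0,0],[-1,0,1,0,0,0,0],[-1,0,0,0,0,0,0],[-1,0,0,0,0,0,0]]'
python3 - <<'E'
from h import *
p=snapshot('side'); save(p,'s7'); s=sense(); print(s['tool_pos'],s['tcp_rot'],s['joint_pos'],s['finger_gap'])
print([(r['location'],r['conf']) for r in place_of(p,'lid_press')[:2]])
p=snapshot('wrist');print([(r['location'],r['conf']) for r in place_of(p,'lid_press')[:2]])
E
```

```text
time: 16.37
tool_pos: [519.4, 19.5, 350.2]
tcp_rot: [179.9, 0.0, 100.0]
ft_force: [0.2, 0.1, -1.1]
finger_gap: 0.3
grip_force: 0.0
time: 17.2
tool_pos: [682.8, 48.5, 346.3]
tcp_rot: [-179.8, -0.0, 100.0]
ft_force: [0.4, 0.5, -0.6]
finger_gap: 0.0
grip_force: 0.0
[682.55430405  48.43516139 347.32471906] [-1.79821597e+02 -2.86094417e-02  9.99720044e+01] [-2.30207392e-01  2.06874579e+01  5.63896969e+01 -3.53425649e-03
  1.03103495e+02 -1.02030521e+01] 0.056300473804420784
[([622.5, 32.4, 247.6], 0.86)]
[([626.3, 31.5, 250.6], 0.81)]
```

View pics/s7.png

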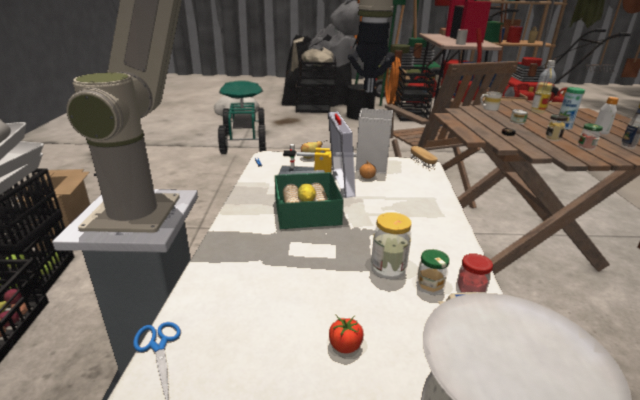

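The gripper stands above and behind the lid (gripper at (372,100), lid at (342,150)). I'll lower it and sweep the lid round its arc.

```bash
python3 -m handwheel '[[-1,0,0,1.5,0,0,0],[-1,0,0,2,0,0,0],[-1,0,0,2,0,0,0],[-1,0,0,1.3,0,0,0],[-1,0,0,0.5,0,0,0],[-1,0,0,0,0,0,0],[-1,0,-1.5,0,0,0,0],[-1,0,-1.5,0,0,0,0],[-1,0,-1.4,0,0,0,0]]'
python3 -m handwheel '[[-1,0,-1.5,0,0,0,0],[-1,0,-1.5,0.1,0,0,0],[-1,0,-1.5,0.1,0,0,0],[-1,0,0,0,0,0,0]]'
python3 -m handwheel '[[-1,0,-1.6,0.4,0,0,0],[-1,0,-1.6,0.6,0,0,0],[-1,0,-1.5,0.7,0,0,0],[-1,0,0,0,0,0,0]]'
python3 - <<'E'
from h import *
s=sense(); print(s['tool_pos'],s['ft_force'])
p=snapshot('side')
print([(r['location'],r['conf']) for r in place_of(p,'lid_press')[:2]])
E
```

```text
time: 18.15
tool_pos: [640.0, 40.8, 278.2]
tcp_rot: [179.9, 0.0, 100.0]
ft_force: [-0.6, -0.2, 0.3]
finger_gap: -0.1
grip_force: 0.0
time: 18.48
tool_pos: [594.8, 32.8, 276.7]
tcp_rot: [179.9, 0.0, 100.0]
ft_force: [-0.3, 0.8, -0.1]
finger_gap: 0.2
grip_force: 0.0
time: 18.82
tool_pos: [549.3, 24.6, 263.0]
tcp_rot: [179.7, 0.1, 100.0]
ft_force: [-10.3, 0.6, 20.9]
finger_gap: -0.1
grip_force: 11.4
[549.33487898  24.63214902 263.04195795] [-10.25148275   0.63179951  20.9311888 ]
[([728.5, 286.6, 3.4], 0.48)]
```

```bash
python3 - <<'E'
from h import *
p=snapshot('side'); cv2.imwrite('pics/s8.png',cv2.resize(p['image'][60:240,230:470,::-1],(720,540),interpolation=cv2.INTER_CUBIC))
print(sense()['ft_force'],sense()['wrist_torque'])
E
```

```text
[-10.81877702   0.46047007  23.01004688] [-0.00867606  1.87065916  0.01527846]
```

View pics/s8.png

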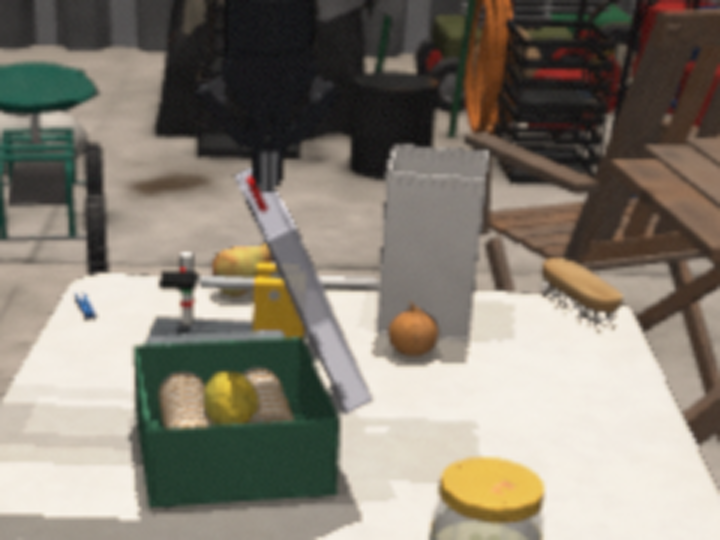

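```bash
python3 - <<'E'
from h import *
p=snapshot('side'); s=sense()
H=np.array([611.5,34,91]); X=np.array([.985,.174,0]); Y=np.array([-.174,.985,0]); Z=np.array([0,0,1])
f=lambda P:((proj(p,P)-[230,60])*3).round().astype(int).tolist()
for d in (0,17): print('tip',d,f(s['tool_pos']-[0,0,d]))
for th in (0.9,1.0,1.1,1.2,1.3):
    a=-np.cos(th)*X+np.sin(th)*Z; n=np.sin(th)*X+np.cos(th)*Z
    print(th,[f(H+191*a+k*n+y*Y) for y in (-95,95) for k in (0,30)],'tab',f(H+207*a))
r=trace(p,'lid')
if r: save({'image':np.repeat(r[0]['pixels'][:,:,None]*255,3,2).astype('uint8')},'m'); v,u=np.nonzero(r[0]['pixels']); i=v.argmin(); print(((u[i]-230)*3,(v[i]-60)*3),r[0]['conf'])
E
```

```text
tip 0 [267, 206]
tip 17 [266, 224]
0.9 [[219, 270], [246, 248], [193, 201], [216, 181]] tab [194, 220]
1.0 [[237, 257], [266, 238], [208, 189], [234, 172]] tab [212, 207]
1.1 [[256, 246], [288, 229], [225, 179], [252, 165]] tab [232, 195]
1.2 [[277, 236], [310, 222], [243, 171], [271, 159]] tab [252, 185]
1.3 [[298, 228], [332, 218], [261, 164], [290, 156]] tab [274, 178]
(np.int64(240), np.int64(174)) 0.61
```

The force points along the lid, and the projected lid angle is about 1.15. So the fingertips are resting on the lid's front skirt: they stand roughly 20 mm higher than assumed, which also explains the lemon slip. I'll back off and retry lower down the outer face.

```bash
python3 -m handwheel '[[-1,0,0,-1.5,0,0,0],[-1,0,0,-2.5,0,0,0],[-1,0,1.5,-1,0,0,0],[-1,0,2.5,0,0,0,0],[-1,0,2.5,0,0,0,0],[-1,0,2,0,0,0,0],[-1,0,0,1.5,0,0,0],[-1,0,0,2.5,0,0,0],[-1,0,0,2.5,0,0,0],[-1,0,0,1,0,0,0],[-1,0,0,0,0,0,0]]'
python3 -m handwheel '[[-1,0,-1.3,0,0,0,0],[-1,0,-1.3,0,0,0,0],[-1,0,-1.2,0,0,0,0],[-1,0,-1.2,0,0,0,0],[-1,0,0,0,0,0,0]]'
python3 - <<'E'
from h import *
s=sense(); print(s['tool_pos'],s['ft_force'])
E
```

```text
time: 19.98
tool_pos: [631.9, 39.7, 229.4]
tcp_rot: [-179.7, -0.1, 100.0]
ft_force: [0.0, 0.3, -0.5]
finger_gap: 0.1
grip_force: 0.0
time: 20.4
tool_pos: [583.8, 30.7, 235.4]
tcp_rot: [179.8, 0.0, 100.0]
ft_force: [0.5, -0.3, -0.1]
finger_gap: -0.1
grip_force: 0.0
[583.82781485  30.73254648 235.40641123] [ 0.45570534 -0.32769442 -0.07755319]
```

```bash
python3 -m handwheel '[[-1,0,-1,0.2,0,0,0],[-1,0,-1,0.3,0,0,0],[-1,0,-1,0.4,0,0,0]]'
python3 -m handwheel '[[-1,0,-1,0.6,0,0,0],[-1,0,-1,0.7,0,0,0],[-1,0,-1,0.8,0,0,0],[-1,0,-0.9,0.8,0,0,0]]'
python3 - <<'E'
from h import *
p=snapshot('side'); s=sense(); print(s['tool_pos'],s['ft_force'])
r=trace(p,'lid')
for x in r[:1]: v,u=np.nonzero(x['pixels']); i=v.argmin(); print(u[i],v[i],u.min(),v[u.argmin()],x['conf'])
H=np.array([611.5,34,91]); X=np.array([.985,.174,0]); Y=np.array([-.174,.985,0]); Z=np.array([0,0,1])
for th in (0.4,0.6,0.8,1.0,1.15):
    a=-np.cos(th)*X+np.sin(th)*Z; n=np.sin(th)*X+np.cos(th)*Z
    print(th,[proj(p,H+191*a+k*n+y*Y).round().tolist() for y in (-95,95) for k in (0,30)])
E
```

```text
time: 20.65
tool_pos: [555.9, 25.9, 226.0]
tcp_rot: [179.7, 0.0, 100.0]
ft_force: [2.2, 1.4, 1.4]
finger_gap: -0.2
grip_force: 0.8
time: 20.98
tool_pos: [517.4, 18.9, 196.8]
tcp_rot: [179.8, 0.1, 100.0]
ft_force: [0.2, 0.4, 1.8]
finger_gap: -0.1
grip_force: 0.7
[515.29528026  18.81006873 194.62778583] [ 1.11584601 -0.24341841 -0.5676085 ]
290 130 285 136 0.55
0.4 [[281.0, 178.0], [285.0, 168.0], [276.0, 152.0], [279.0, 143.0]]
0.6 [[288.0, 166.0], [294.0, 157.0], [281.0, 141.0], [287.0, 133.0]]
0.8 [[297.0, 155.0], [306.0, 147.0], [289.0, 131.0], [297.0, 124.0]]
1.0 [[309.0, 146.0], [319.0, 139.0], [299.0, 123.0], [308.0, 117.0]]
1.15 [[319.0, 140.0], [330.0, 135.0], [308.0, 118.0], [317.0, 114.0]]
```

The lid now follows (about 0.65 rad). Continuing.

```bash
python3 -m handwheel '[[-1,0,-0.7,0.8,0,0,0],[-1,0,-0.7,0.9,0,0,0],[-1,0,-0.7,0.9,0,0,0],[-1,0,-0.6,1,0,0,0],[-1,0,-0.5,1,0,0,0],[-1,0,-0.4,1,0,0,0],[-1,0,-0.3,1,0,0,0],[-1,0,0,0,0,0,0]]'
python3 -m handwheel '[[-1,0,0,0.5,0,0,0],[-1,0,0,0.4,0,0,0],[-1,0,0,0,0,0,0]]'
```

```text
time: 21.75
tool_pos: [476.0, 12.4, 126.1]
tcp_rot: [-179.8, -0.0, 100.0]
ft_force: [-0.7, -1.0, -0.6]
finger_gap: 0.1
grip_force: 0.0
time: 22.0
tool_pos: [477.4, 12.4, 118.7]
tcp_rot: [-180.0, -0.0, 100.0]
ft_force: [0.1, 0.6, 0.6]
finger_gap: -0.5
grip_force: 0.0
```

```bash
python3 -m handwheel '[[-1,0,0,0.3,0,0,0],[-1,0,0,0.2,0,0,0],[-1,0,0,0,0,0,0]]'
python3 -m handwheel '[[-1,0,0,0.2,0,0,0],[-1,0,0,0.2,0,0,0],[-1,0,0,0,0,0,0]]'
python3 - <<'E'
from h import *
p=snapshot('side'); s=sense(); print(s['tool_pos'],s['ft_force'])
cv2.imwrite('pics/s9.png',cv2.resize(p['image'][80:240,240:440,::-1],(750,600),interpolation=cv2.INTER_CUBIC))
E
```

```text
time: 22.25
tool_pos: [477.4, 12.3, 114.0]
tcp_rot: [-180.0, -0.0, 100.0]
ft_force: [-0.8, -0.0, -0.3]
finger_gap: 0.1
grip_force: 0.0
time: 22.5
tool_pos: [477.3, 12.3, 109.9]
tcp_rot: [-180.0, -0.0, 100.0]
ft_force: [-0.4, -0.2, -0.0]
finger_gap: -0.1
grip_force: 0.0
[477.29743618  12.32828417 110.03306314] [ 1.47781174 -0.2679882   0.3731683 ]
```

View pics/s9.png

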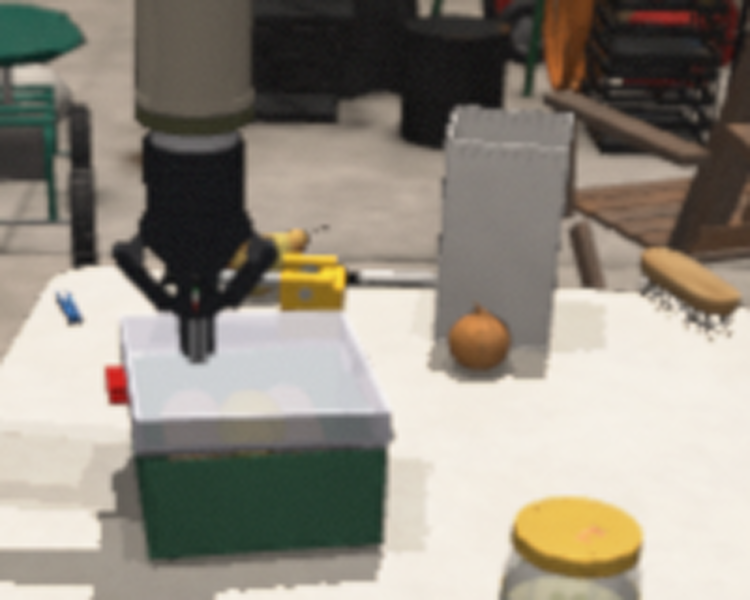

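The lid is almost flat on the tub, with its lower edge meeting the rim around rows 445–455. I'll press until there is firm resistance.

```bash
python3 -m handwheel '[[-1,0,0,0.2,0,0,0],[-1,0,0,0.2,0,0,0],[-1,0,0,0,0,0,0]]'
python3 -m handwheel '[[-1,0,0,0.2,0,0,0],[-1,0,0,0.2,0,0,0],[-1,0,0,0,0,0,0]]'
python3 -m handwheel '[[-1,0,0,0.2,0,0,0],[-1,0,0,0,0,0,0]]'
```

```text
time: 22.8
tool_pos: [477.5, 12.3, 106.1]
tcp_rot: [180.0, 0.0, 100.0]
ft_force: [0.3, -0.7, 0.3]
finger_gap: 0.0
grip_force: 0.0
time: 23.05
tool_pos: [477.8, 12.3, 105.7]
tcp_rot: [180.0, 0.0, 100.0]
ft_force: [-16.7, -0.0, 30.6]
finger_gap: 0.0
grip_force: 15.6
time: 23.22
tool_pos: [478.0, 12.3, 105.6]
tcp_rot: [180.0, 0.0, 100.0]
ft_force: [-26.4, 0.7, 46.4]
finger_gap: -0.2
grip_force: 23.7
```

Firm stop reached (z stays at 105.7 while the force climbs to 46 N), so the lid is shut. I'll lift off and go above the paddle.

```bash
python3 -m handwheel '[[-1,0,0,-1.5,0,0,0],[-1,0,0,-2.5,0,0,0],[-1,0,0,-2.5,0,0,0],[-1,0,0,-0.5,0,0,0],[-1,0,0,0,0,0,0]]'
python3 -m handwheel '[[-1,1.2,0.05,0,0,0,0],[-1,2.5,0.15,0,0,0,0],[-1,2.5,0.15,0,0,0,0],[-1,2.5,0.2,0,0,0,0],[-1,2.5,0.2,0,0,0,0],[-1,2.5,0.2,0,0,0,0],[-1,2.5,0.2,0,0,0,0],[-1,2.5,0.2,0,0,0,0],[-1,2.5,0.2,0,0,0,0],[-1,2.5,0.2,0,0,0,0],[-1,2.5,0.05,0,0,0,0],[-1,1.7,0,0,0,0,0]]'
python3 -m handwheel '[[-1,0,0,0,0,0,0],[-1,0,0,0,0,0,0]]'
python3 - <<'E'
from h import *
p=snapshot('wrist'); s=sense(); print(s['tool_pos'],s['tcp_rot'],s['joint_pos'],s['ft_force'])
print([(r['location'],r['conf']) for r in place_of(p,'paddle_pad')[:2]],[(r['location'],r['conf']) for r in place_of(p,'control')[:2]])
p=snapshot('side'); print([(r['location'],r['conf']) for r in place_of(p,'paddle_pad')[:2]],[(r['location'],r['conf']) for r in place_of(p,'lid_press')[:2]])
E
```

```text
time: 23.63
tool_pos: [479.1, 12.2, 172.7]
tcp_rot: [179.7, 0.1, 100.0]
ft_force: [0.0, -0.1, -1.2]
finger_gap: 0.0
grip_force: 0.0
time: 24.63
tool_pos: [444.8, 292.3, 168.0]
tcp_rot: [-179.8, 0.0, 100.0]
ft_force: [-0.7, -0.7, -1.2]
finger_gap: 0.1
grip_force: 0.0
time: 24.8
tool_pos: [445.3, 290.7, 168.2]
tcp_rot: [-179.8, 0.1, 100.1]
ft_force: [-0.1, 0.7, 0.3]
finger_gap: 0.0
grip_force: 0.0
[445.75056083 289.93461943 168.59439568] [-1.79849861e+02  6.46778045e-02  1.00030819e+02] [ 2.75281579e+01 -1.38182500e+00  9.94541578e+01 -1.67028839e-02
  8.20903060e+01  1.74997455e+01] [ 0.59788446 -0.29808373 -0.31192951]
[([453.7, 291.5, 91.2], 0.97)] [([509.8, 282.9, -2.3], 0.61)]
[([448.7, 288.9, 89.7], 0.53)] [([457.7, 1.8, 121.4], 0.76)]
```

The lid's press point is at z = 121, so the lid is shut. I'll descend to the pad.

```bash
python3 -m handwheel '[[-1,0,0.4,1.5,0,0,0],[-1,0,0,2,0,0,0],[-1,0,0,2,0,0,0],[-1,0,0,1.5,0,0,0],[-1,0,0,0.8,0,0,0],[-1,0,0,0.4,0,0,0],[-1,0,0,0,0,0,0],[-1,0,0,0,0,0,0]]'
python3 -m handwheel '[[-1,0,0,0.3,0,0,0],[-1,0,0,0,0,0,0]]'
python3 -m handwheel '[[-1,0,0,0.3,0,0,0],[-1,0,0,0,0,0,0]]'
python3 -m handwheel '[[-1,0,0,0.3,0,0,0],[-1,0,0,0,0,0,0]]'
```

```text
time: 25.77
tool_pos: [451.4, 291.0, 89.2]
tcp_rot: [179.9, -0.0, 99.9]
ft_force: [-0.2, 0.6, 0.6]
finger_gap: 0.3
grip_force: 0.0
time: 25.93
tool_pos: [451.3, 291.1, 86.0]
tcp_rot: [179.9, -0.0, 100.0]
ft_force: [-0.5, 0.5, -0.0]
finger_gap: -0.2
grip_force: 0.0
time: 26.1
tool_pos: [450.8, 290.9, 82.2]
tcp_rot: [180.0, -0.0, 100.0]
ft_force: [-0.7, -0.7, 0.4]
finger_gap: -0.4
grip_force: 0.0
time: 26.27
tool_pos: [450.6, 290.8, 78.8]
tcp_rot: [-180.0, 0.0, 100.0]
ft_force: [-0.4, -0.5, 0.8]
finger_gap: 0.1
grip_force: 0.0
```

```bash
python3 -m handwheel '[[-1,0,0,0.3,0,0,0],[-1,0,0,0,0,0,0]]'
python3 -m handwheel '[[-1,0,0,0.3,0,0,0],[-1,0,0,0,0,0,0]]'
python3 -m handwheel '[[-1,0,0,0.3,0,0,0],[-1,0,0,0,0,0,0]]'
```

```text
time: 26.43
tool_pos: [450.9, 291.0, 76.0]
tcp_rot: [180.0, -0.0, 100.0]
ft_force: [-0.3, 1.1, 2.3]
finger_gap: -0.1
grip_force: 1.4
time: 26.6
tool_pos: [451.0, 291.0, 73.2]
tcp_rot: [180.0, -0.0, 100.0]
ft_force: [-0.9, 1.1, 3.3]
finger_gap: -0.0
grip_force: 1.7
time: 26.77
tool_pos: [451.0, 291.0, 70.2]
tcp_rot: [180.0, -0.0, 100.0]
ft_force: [0.9, -0.1, 5.3]
finger_gap: -0.0
grip_force: 2.0
```

Contact was at z ≈ 76. Half-way is about 23 mm lower, so I'll go to 55 and check.

```bash
python3 -m handwheel '[[-1,0,0,0.3,0,0,0],[-1,0,0,0.3,0,0,0],[-1,0,0,0.3,0,0,0],[-1,0,0,0.3,0,0,0],[-1,0,0,0.2,0,0,0],[-1,0,0,0,0,0,0]]'
python3 - <<'E'
from h import *
print(sense()['tool_pos'],sense()['ft_force'])
a=snapshot('side'); b=snapshot('wrist')
for p in (a,b): print([(r['location'],r['conf']) for r in place_of(p,'paddle_pad')[:2]])
A=proj(a,[450,335,80]).astype(int); print(A)
c1=cv2.resize(a['image'][A[1]-35:A[1]+35,A[0]-45:A[0]+45],(720,560)[:2],interpolation=cv2.INTER_CUBIC)
cv2.imwrite('pics/f10.png',np.hstack([cv2.resize(c1,(400,311)),cv2.resize(b['image'][0:311,0:],(400,311))])[:,:,::-1])
E
```

```text
time: 27.27
tool_pos: [451.8, 291.1, 56.7]
tcp_rot: [179.9, -0.0, 100.0]
ft_force: [0.5, -0.0, 6.5]
finger_gap: 0.1
grip_force: 3.4
[451.7908158  291.08178572  56.70666173] [ 5.47960846e-01 -6.35324875e-03  6.52678084e+00]
[]
[([450.7, 292.1, 69.9], 0.83)]
[290 149]
```

View pics/f10.png

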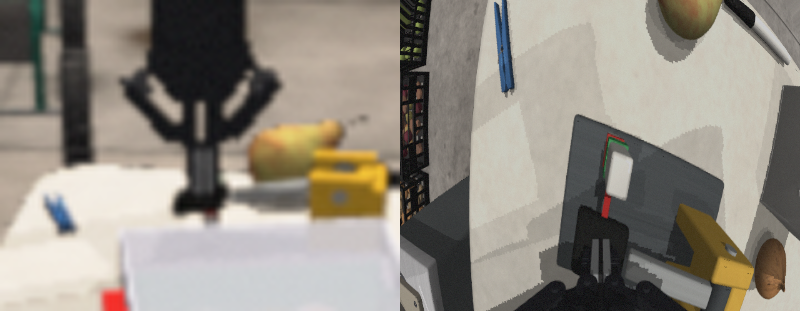

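The wrist view shows the fingertips on the black pad with the red pointer beside the white post. The pad height (about 70) and force put the angle near 0.18, so I go 4 mm deeper and hold.

```bash
python3 -m handwheel '[[-1,0,0,0.2,0,0,0],[-1,0,0,0.2,0,0,0],[-1,0,0,0,0,0,0],[-1,0,0,0,0,0,0],[-1,0,0,0,0,0,0]]'
python3 - <<'E'
from h import *
F=[]
b=snapshot('wrist')
for i in range(4):
    r=place_of(b,'paddle_pad'); print([(x['location'],x['conf']) for x in r[:1]]); F.append(sense()['ft_force'][2]); b=snapshot('wrist')
print(sense()['tool_pos'],np.mean(F))
print([(x['location'],x['conf']) for x in place_of(b,'lid_press')[:1]])
E
```

```text
time: 27.88
tool_pos: [452.2, 291.1, 53.4]
tcp_rot: [179.8, -0.0, 100.0]
ft_force: [1.7, -1.1, 7.7]
finger_gap: -0.1
grip_force: 3.8
[([454.7, 294.0, 65.1], 0.67)]
[([449.7, 293.1, 63.0], 0.67)]
[([452.7, 293.2, 67.0], 0.57)]
[([452.5, 296.1, 64.8], 0.86)]
[452.22095951 291.10138675  53.39042032] 7.721142352365676
[]
```

The pad is at z ≈ 65 (half-way is 66) with a force of 7.7 N (half-way is 8). I'll hold for over 3 s.

```bash
R='see below' ; for i in 1; do :; done
python3 -m handwheel '[[-1,0,0,0,0,0,0],[-1,0,0,0,0,0,0],[-1,0,0,0,0,0,0],[-1,0,0,0,0,0,0],[-1,0,0,0,0,0,0],[-1,0,0,0,0,0,0],[-1,0,0,0,0,0,0],[-1,0,0,0,0,0,0],[-1,0,0,0,0,0,0],[-1,0,0,0,0,0,0],[-1,0,0,0,0,0,0],[-1,0,0,0,0,0,0]]'
python3 -m handwheel '[[-1,0,0,0,0,0,0],[-1,0,0,0,0,0,0],[-1,0,0,0,0,0,0],[-1,0,0,0,0,0,0],[-1,0,0,0,0,0,0],[-1,0,0,0,0,0,0],[-1,0,0,0,0,0,0],[-1,0,0,0,0,0,0],[-1,0,0,0,0,0,0],[-1,0,0,0,0,0,0],[-1,0,0,0,0,0,0],[-1,0,0,0,0,0,0]]'
python3 -m handwheel '[[-1,0,0,0,0,0,0],[-1,0,0,0,0,0,0],[-1,0,0,0,0,0,0],[-1,0,0,0,0,0,0],[-1,0,0,0,0,0,0],[-1,0,0,0,0,0,0],[-1,0,0,0,0,0,0],[-1,0,0,0,0,0,0],[-1,0,0,0,0,0,0],[-1,0,0,0,0,0,0],[-1,0,0,0,0,0,0],[-1,0,0,0,0,0,0]]'
python3 -m handwheel '[[-1,0,0,0,0,0,0],[-1,0,0,0,0,0,0],[-1,0,0,0,0,0,0],[-1,0,0,0,0,0,0],[-1,0,0,0,0,0,0],[-1,0,0,0,0,0,0]]'
python3 - <<'E'
from h import *
p=snapshot('side'); print([(q,[(r['location'],r['conf']) for r in place_of(p,q)[:1]]) for q in ('lid_press','jar','onion','tomato')])
print(sense()['tool_pos'],sense()['ft_force']); print(hand_in())
E
```

```text
time: 29.38
tool_pos: [452.2, 291.1, 53.4]
tcp_rot: [179.8, -0.0, 100.0]
ft_force: [2.5, -0.6, 8.0]
finger_gap: 0.1
grip_force: 3.8
time: 30.38
tool_pos: [452.2, 291.1, 53.4]
tcp_rot: [179.8, -0.0, 100.0]
ft_force: [1.5, -1.6, 7.0]
finger_gap: 0.1
grip_force: 3.8
time: 31.38
tool_pos: [452.3, 291.1, 53.4]
tcp_rot: [179.8, -0.0, 100.0]
ft_force: [0.9, -0.8, 7.4]
finger_gap: 0.3
grip_force: 3.8
time: 31.88
tool_pos: [452.3, 291.1, 53.4]
tcp_rot: [179.8, -0.0, 100.0]
ft_force: [0.2, -1.3, 8.7]
finger_gap: 0.1
grip_force: 3.8
[('lid_press', [([457.8, 2.1, 121.3], 0.58)]), ('jar', [([728.4, -250.0, -1.1], 0.56)]), ('onion', [([729.7, 284.5, 4.9], 0.53)]), ('tomato', [])]
[452.23262039 291.12527636  53.41019232] [ 0.83430932 -0.14902779  8.55341142]
the job is handed in; nothing more can be done
None
```

The job is handed in at about 32 s: the lemon lies between the rollers, the lid is shut, and the paddle was held about half-way for over 3 s and is still held; its angle was judged from pad height and push force, not read off the green band, and the tomato was not re-detected in the last check.

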